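# Fit a guide roller and hold the carrier up to the inspection camera

### The job

While the roller carrier stands in its jig, push the plain white roller onto its upright spindle until it is fully home on the shoulder, and let go of it. Then take the carrier by its upright lug, lift it out of the jig and hold it in the air in front of the inspection camera: upright, its length in line with the lens axis with the roller end towards the lens, and the middle of the roller on the lens axis 80 mm in front of the lens. Finish while holding it still there; leave the capacitors and the tape roll alone and do not touch the camera.

Things in the scene. Friction and masses are not known exactly. Their poses are not given: they have to be found in the camera images.
- roller_mid (a point): Centre (half-way up) of the loose guide roller: a plain white plastic tube standing upright on the bench, 28 mm outside diameter, 36 mm high, with a straight 15 mm bore right through; both ends alike, 40 g. It stands among two capacitors and may be at any of their places. Grip it across the diameter near its upper half.
- carrier: Loose aluminium roller carrier standing in the jig's pocket, about 250 g. Origin: centre of its underside; x along it to the spindle (roller) end, y across, z up. Base bar 110 x 36 x 12 mm; at the middle an upright grip lug (point lug), at x = +40 mm a steel spindle (point seat), at x = -41 mm a block 24 x 30 mm, up to 32 mm above the underside.
- seat (a point): Where the roller's centre lies when fully home: on the spindle axis, 34 mm above the carrier's underside; axes as carrier. Spindle: 12 mm diameter, from a shoulder (22 mm diameter, top at 16 mm) to 58 mm height, the last 6 mm a cone down to 5 mm. The roller slides on with 1.5 mm clearance all round. Keep the fingers on the carrier's two long sides (y): the lug is 28 mm from this axis.
- lug (a point): Centre of the grip on the carrier's lug, 40 mm above its underside; axes as carrier. The lug is 24 mm along x, 14 mm thick along y, and stands from 12 to 58 mm above the underside: grip across y. From here the seat is 40 mm along +x and 6 mm lower.
- jig: Fixed dark steel jig: plate 150 x 76 x 10 mm with a pocket 114 x 40 mm for the carrier, walls 9 mm above the plate; origin at the centre of its underside, x along it, same way as the carrier's. The carrier stands on the plate, 10 mm above the bench, with 2 mm free all round, and lifts straight out.
- lens (a point): Middle of the front glass of the inspection camera: a grey box (44 mm wide and high) with a black barrel, 34 mm diameter, on a post. It is level and looks along its own -x, roughly towards the robot. Its height differs from run to run, 145 to 215 mm above the bench.
- focus (a point): The point in the air on the lens axis, 80 mm in front of the lens, where the middle of the roller has to be held. Its x axis points from here towards the lens (level), z up; the carrier's x axis must point the same way.
- cam_stand: Stand of the inspection camera, fixed to the bench, with the camera head on it: base 100 x 90 x 14 mm, steel post 260 mm high at x = +30 mm. Origin: underside, 53 mm behind the lens glass; the camera looks along -x.
- small_capacitor_mid (a point): Centre of a bystander: blue upright capacitor, 22 mm diameter, 30 mm high, no hole.
- big_capacitor_mid (a point): Centre of a bystander: black upright capacitor, 25 mm diameter, 40 mm high, no hole.
- tape_roll: Bystander: roll of black tape lying flat, 62 mm diameter, 19 mm high; origin under its centre.
Mind the look-alikes: they are no part of the job. What is shaped like the carrier but green or turquoise is not meant.

How it is judged (in metres and radians):
On the way, in this order (a step that is already met when the one before it is completed fails the run):
1. the roller is fully home on the spindle and released, with the carrier still in the jig (distance between roller_mid and seat below 0.005 m and contact force between the fingers and roller below 0.1 N and z of carrier in the frame of jig below 0.014 m), for 0.2 s.
2. the carrier is held by its lug and lifted clear of the jig with the roller still on (distance between roller_mid and seat below 0.006 m and contact force between the fingers and carrier above 1 N and contact force between carrier and jig below 0.1 N and height (world z) of carrier above 0.04 m), for 0.1 s.
At the end, for the whole second after the job is handed in: The carrier is held still in the air by its lug alone, upright within 0.17 rad, in line with the lens within 0.2 rad, roller end first; the roller, still home within 6 mm and not touched by the fingers, has its middle within 20 mm of the point 80 mm before the lens (distance between roller_mid and focus below 0.02 m and angle between carrier's own z axis and vertical below 0.17 rad and angle between the x axis of carrier and the x axis of focus, either way round below 0.2 rad and x of lug in the frame of focus below -0.015 m and distance between roller_mid and seat below 0.006 m and contact force between the fingers and carrier above 1 N and contact force between the fingers and roller below 0.5 N and contact force between carrier and jig below 0.1 N and height (world z) of carrier above 0.06 m and linear speed of carrier below 0.02 m/s and distance between the grasp point and lug below 0.03 m); the arm keeps its last pose, push and grip.
It fails at once if a bystander is moved by more than 30 mm (distance of any of small_capacitor_mid, big_capacitor_mid, tape_roll from where it was at the start of the episode above 0.03 m).
It fails at once if the inspection camera is touched with more than 3 N (contact force between cam_stand and anything else above 3 N).
It also fails if it takes over 51 s, if anything falls off the work surface, if the arm or the gripper's body presses on something with over 40 N, if the wrist force passes 120 N, or if a joint passes its speed limit or range.

### The arm

A 6-joint arm with a two-finger parallel gripper is mounted at the origin on a cart in front of the work surface, level with it; the furniture and walls round the work are solid. World frame = base frame: x ahead of the robot, y to its left, z up, the work surface at z = 0. Lengths are in mm, angles in degrees, forces in N, time in s.
With the tool pointing down it reaches from about 300 to 875 mm from the base axis. Payload 6.4 kg.
Tool frame: the origin (TCP) lies midway between the tips of the shut fingers; the grasp point (between the pads) lies 19 mm behind it (ctrl.grip_depth is the distance from the TCP to the grasp point, in mm); z points along the fingers, y is the line along which they close (so a half turn about z gives the same grasp; the last joint's range is limited). The gripper opens to 85 mm and grips with 20 to 120 N. Pads are 22 mm wide; open, the fingers measure 114 mm over their backs; the gripper's body (76 mm by 85 mm) begins 54 mm behind the grasp point. The pads swing forward as they close: fully open they stand 13 mm farther back than shut.
Start: joints at [-82.065, 10.359, 92.074, -0, 77.567, -11.82], TCP at [194.371, -541.166, 231.288] pointing down, gripper open.
Joint ranges: [-171.53, 171.53], [-51.25, 118.39], [17.06, 147.69], [-65.23, 245.23], [0, 150.52], [-178.68, 178.68]. Speed limits (degrees/s): [147.25, 147.25, 172.46, 180, 180, 180].

### API

Orientations are given as [roll, pitch, yaw] about the fixed x, y, z axes, in that order (R = Rz(yaw) Ry(pitch) Rx(roll)).
In Python, from workcell import readout, imaging, ctrl gives the robot as it stands.
- The arm moves only by the shell command python3 -m pendant 'ROWS' [FORCE]. ROWS is text: rows parted by semicolons, each of 7 numbers parted by spaces: the shift along the tool's x, y, z normalised to -1 to 1, where 1 is 0.12 m, then the turn, a rotation vector about the tool's x, y, z normalised to -1 to 1, where 1 is pi rad, then the opening, from 0 (shut) to 1 (fully open). A call has 1 to 20 rows; each row is the pose to reach, as a shift and turn from the pose commanded when the call began, along the tool's axes at that moment, turning the shorter way round; what a row does not reach only later rows make up. A row lasts 1/12 s, in which the tool goes at most 41.7 mm and 7.16 degrees, less where a joint would pass 70% of its speed; a pose out of reach is approached as far as the arm can. A call with a number of a shift or a turn outside -1 to 1 is refused whole. A call with a gripper value outside its range is refused whole. The fingers move at their own pace and stop on an object; FORCE is the grip in N (left out, the last holds). Time passes only in rows, so rows that repeat a pose let the fingers close. It gives the time, the measured TCP pose, the force, the opening and the grip force at its end, in the units of the state.
- readout.read_state(): the state, without advancing time (a new reading comes with each control period).
- imaging.capture(name): name is "side" or "top"; returns the picture (384x512x3 uint8, red, green, blue); there is no depth.
- imaging.calibration(name): a dict with "K" (3x3 intrinsics, pixels), "dist_coeffs" ([k1, k2, p1, p2, k3] as OpenCV has them; the pictures are not rectified), "rvec" (rotation vector, rad) and "tvec" (3), from world to camera coordinates, as OpenCV has them. Camera axes: x right, y down, z forward; pixel columns grow to the right and rows downward; lengths in mm; the calibration is good to about 2 mm. A picture is of the moment at which its call begins. calibration takes no time and is no camera call.
- ctrl.hand_in(): hands the job in; it is judged then, once.
The state is a dict: "clock": time; "q": joint angles; "qd": joint speeds; "effort": joint torques, N m; "tool_pos": TCP position; "ee_rot": TCP orientation; "ft_force": force on the tool from outside, world axes, zero at the start; "ft_torque": the same for the moment, N m; "opening": opening from 0.0 (shut) to 1.0 (fully open); "finger_force": force on a finger pad.
Only numpy, scipy, OpenCV 4.12 (cv2) and the standard library are available. Lean on these libraries where they do the work, as an engineer would, in place of code of your own. Each camera call takes 0.05 s, during which the arm holds its last target. There are 200 camera calls.

## Working session

There is one attempt and no reset: what is moved stays moved. The work goes in short steps, Python scripts to look and compute and a shell command to move; the robot and the scene stay as the last step left them, time stands still between calls to the robot, and variables do not carry over. Pictures are saved under pics/ and viewed, at most 10 in all, crops included, and the job is handed in when it is done.

```bash
mkdir -p pics; ls
cat > h.py <<'E'
import numpy as np, cv2
from workcell import readout, imaging, ctrl
from scipy.spatial.transform import Rotation as R
def ray(cam,uv):
    c=imaging.calibration(cam);K=np.array(c["K"],float);d=np.array(c["dist_coeffs"],float)
    Rm=cv2.Rodrigues(np.array(c["rvec"],float))[0];t=np.array(c["tvec"],float).ravel()
    n=cv2.undistortPoints(np.array(uv,float).reshape(-1,1,2),K,d).reshape(-1,2)
    D=np.c_[n,np.ones(len(n))]@Rm
    return -Rm.T@t, D/np.linalg.norm(D,axis=1)[:,None]
def plane(cam,uv,z):
    o,D=ray(cam,uv);return o+D*((z-o[2])/D[:,2])[:,None]
def proj(cam,P):
    c=imaging.calibration(cam)
    return cv2.projectPoints(np.array(P,float).reshape(-1,1,3),np.array(c["rvec"],float),np.array(c["tvec"],float),np.array(c["K"],float),np.array(c["dist_coeffs"],float))[0].reshape(-1,2)
def tri(a,ua,b,ub):
    o1,d1=ray(a,ua);o2,d2=ray(b,ub);d1=d1[0];d2=d2[0]
    s=np.linalg.lstsq(np.c_[d1,-d2],o2-o1,rcond=None)[0]
    p,q=o1+s[0]*d1,o2+s[1]*d2
    return (p+q)/2,np.linalg.norm(p-q)
def snap(cam,f):
    im=imaging.capture(cam);cv2.imwrite(f,im[:,:,::-1]);return im
E
python3 - <<'E'
from h import *
for c in("top","side"):
    snap(c,f"pics/{c}0.png"); print(c,ray(c,[[256,192]]))
s=readout.read_state();print(s)
E
```

```text
pics
top (array([ 420.57256667,  -26.94643559, 1351.02341887]), array([[ 0.10259484,  0.01907336, -0.99454035]]))
side (array([ 579.19777002, -847.6749569 ,  683.07815747]), array([[-0.0210484 ,  0.823623  , -0.56674696]]))
{'clock': 0.1, 'q': array([-8.20674827e+01,  1.03998223e+01,  9.21238526e+01,  6.40278393e-04,
        7.75683265e+01, -1.18201074e+01]), 'qd': array([ 0.02258298, -0.09752609, -0.2322607 , -0.02032002,  0.05241553,
        0.10973505]), 'effort': array([ 7.46255519e-04, -4.45874727e+01, -3.52239025e+01, -3.19376459e-04,
        4.05576982e-03,  4.68456199e-05]), 'tool_pos': array([ 194.27854387, -540.67002292,  230.47029345]), 'ee_rot': array([-1.79910077e+02, -1.94573200e-02,  1.97524711e+01]), 'ft_force': array([-0.59732442, -0.53473824,  0.56738297]), 'ft_torque': array([0.04722548, 0.00215245, 0.03263731]), 'finger_force': 0.0, 'opening': 0.9951207164631944}
```

View pics/top0.png

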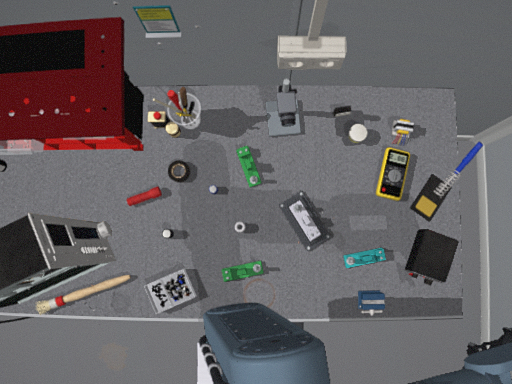

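View pics/side0.png

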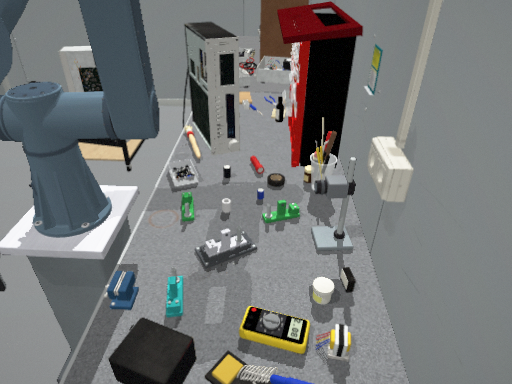

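In the top view the jig with the carrier is at (304,220), the inspection camera at (286,105) and the tape roll at (179,171). In the side view the jig is at (227,248), the camera head at (325,180) and its post at (345,210).
Roller candidates in the top view are (240,227) white with a hole, (213,189) blue, and (167,233) black. Only (240,227) fits the plain white bored tube. I'll confirm it in an enlarged crop.

Run:
```python
import cv2,numpy as np
t=cv2.imread('pics/top0.png');s=cv2.imread('pics/side0.png')
a=cv2.resize(t[180:260,225:335],(792,576),interpolation=cv2.INTER_CUBIC)
b=cv2.resize(s[150:275,190:365],(798,570),interpolation=cv2.INTER_CUBIC)
cv2.imwrite('pics/ct.png',a);cv2.imwrite('pics/cs.png',b)
```

```text
(no output)
```

View pics/ct.png

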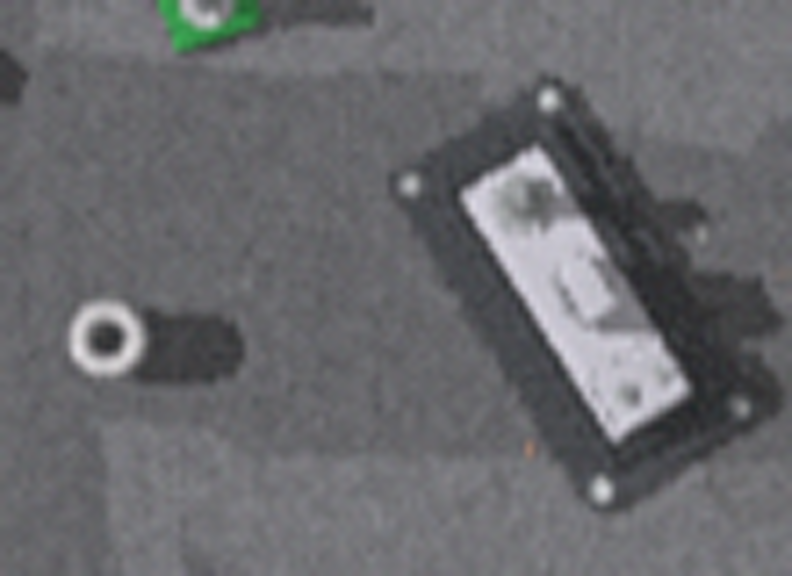

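View pics/cs.png

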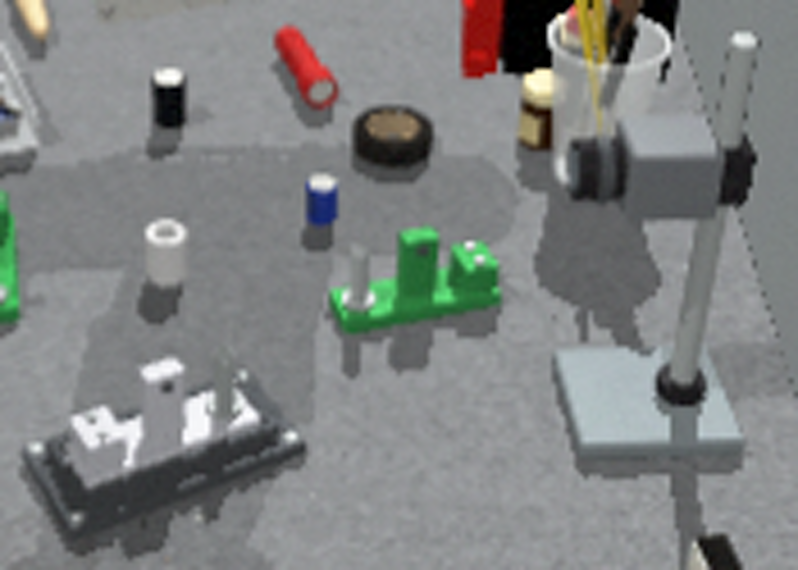

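The crops confirm it: the white bored tube is at top crop (104,338), i.e. top image (239.4,226.9). The carrier is silver in its dark jig, with the spindle at the upper-left end (530,200), the lug mid and the block at the lower right. The lens barrel faces left in the side crop at about (578,170). Now for the numbers and a camera crop.

Run:
```python
from h import *
T=lambda a:np.array(a,float)/7.2+[225,180]-.5
S=lambda a:np.array(a,float)/4.56+[190,150]-.5
print('roller z36',plane('top',[T([104.5,338])],36), 'side',plane('side',[S([166,232])],36),'tri',tri('top',[T([104.5,338])],'side',[S([166,232])]))
c=plane('top',T([[540,148],[462,197],[617,441],[690,390]]),22);print(c,c.mean(0))
print('sizes',np.linalg.norm(np.diff(c[[0,1,2,3,0]],axis=0),axis=1))
f=(c[0]+c[1]-c[2]-c[3]);print('yaw',np.degrees(np.arctan2(f[1],f[0])))
b=plane('top',T([[549,99],[409,185],[602,490],[740,407]]),19);print('bolts',b,b.mean(0))
f=(b[0]+b[1]-b[2]-b[3]);print('yaw',np.degrees(np.arctan2(f[1],f[0])))
print('lugtop',plane('top',[T([597,285])],68))
t=cv2.imread('pics/top0.png')
cv2.imwrite('pics/cc.png',cv2.resize(t[70:145,250:325],(600,600),interpolation=cv2.INTER_CUBIC))
```

```text
roller z36 [[463.71943681  43.45472425  36.        ]] side [[465.5028068   42.15290079  36.        ]] tri (array([464.5284907 ,  43.64207209,  34.79719673]), np.float64(1.5574026197327588))
[[ 535.74732321 -119.5815888    22.        ]
 [ 517.2289333   -90.06166988   22.        ]
 [ 425.49825647 -147.90217665   22.        ]
 [ 444.52182178 -175.5244733    22.        ]] [ 480.74908369 -133.26747716   22.        ]
sizes [ 34.84761654 108.4437241   33.53933973 107.01260877]
yaw 31.87814552475656
bolts [[ 554.62379589 -123.32138528   19.        ]
 [ 521.98661587  -70.21026388   19.        ]
 [ 407.16506905 -142.42022825   19.        ]
 [ 438.1215911  -194.71927348   19.        ]] [ 480.47426798 -132.66778772   19.        ]
yaw 31.83237998930956
lugtop [[ 481.84254223 -136.81478729   68.        ]]
```

View pics/cc.png

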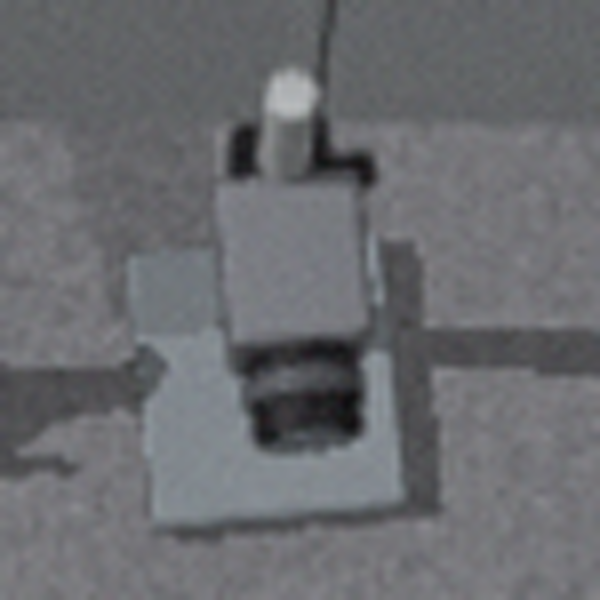

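The crop shows the camera from above. Its barrel front ends at about crop (307,448), its head box spans (220..368,180..340), and its base front corners are at (155,520) and (402,497). I'll triangulate the lens and get its direction.

Run:
```python
from h import *
C=lambda a:np.array(a,float)/8+[250,70]-.5
S=lambda a:np.array(a,float)/4.56+[190,150]-.5
T=lambda a:np.array(a,float)/7.2+[225,180]-.5
L,e=tri('top',[C([307,437])],'side',[S([577,170])]);print('lens',L,e)
b=plane('top',C([[155,520],[402,497],[130,255]]),14);print(b)
a=lambda d:np.degrees(np.arctan2(d[1],d[0]))
print('yaw front edge',a(b[0]-b[1])-90,np.linalg.norm(b[0]-b[1]),'left edge',a(b[2]-b[0]))
k=plane('top',C([[220,183],[360,180],[370,330],[230,338]]),L[2]+22)
print('box yaw',a(k[0]-k[3]),a(k[1]-k[2]),np.linalg.norm(k[0]-k[1]),np.linalg.norm(k[3]-k[2]),k.mean(0))
p,e=tri('top',[C([293,90])],'side',[S([743,38])]);print('post top',p,e)
g=plane('side',S([[553,352],[578,445],[742,440]]),14);print('base side',g,a(g[2]-g[1]),a(g[0]-g[1])-90)
# carrier tips in side
for n,x,z in(('lug',0,68),('spindle',40,68),('shoulder',40,26)):
    y=np.radians(31.85);P=np.array([480.6+x*np.cos(y),-133+x*np.sin(y),z])
    print(n,P,(proj('top',P)[0]+.5-[225,180])*7.2,(proj('side',P)[0]+.5-[190,150])*4.56)
```

```text
lens [709.48821791 -81.73351971 178.10624441] 2.601382622562283
[[ 718.74716629  -36.50823772   14.        ]
 [ 727.15708133 -122.2654039    14.        ]
 [ 813.65941629  -27.76010188   14.        ]]
yaw front edge 5.600894277718567 86.16854543711025 left edge 5.266117471942802
box yaw 3.4042638290696456 3.20065834792634 42.396971337524505 42.20839264790566 [758.34893264 -77.39711001 200.10624441]
post top [790.35821543 -74.43370712 260.77550818] 0.28389187570376606
base side [[ 717.67176777  -41.00214562   14.        ]
 [ 724.94980176 -125.17737176   14.        ]
 [ 822.64491303 -115.72707546   14.        ]] 5.525175741999479 4.94166923299457
lug [ 480.6 -133.    68. ] [586.53954501 288.43485131] [158.16517915 367.7716265 ]
spindle [ 514.57730055 -111.89210936   68.        ] [527.97762852 195.08377811] [220.80306468 346.15124621]
shoulder [ 514.57730055 -111.89210936   26.        ] [520.62789053 203.26228367] [221.58749223 400.93905029]
```

Cross-checks agree: the roller top comes out at z≈35, the bar measures about 108x35, and the post top is 83 mm behind the lens at z 261. The poses:
- **Roller:** (464.5, 43)
- **Carrier:** (480.6, -133), yaw 31.9°
- **Lens:** (709.5, -82, 178), yaw about 5.2°

I'm moving over the roller.

```bash
cat >> h.py <<'E'
def go(P,yaw=None):
    "shift/turn (row units) from measured pose to TCP P, yaw, tool straight down"
    s=readout.read_state();r=R.from_euler('xyz',s['ee_rot'],degrees=True)
    d=r.inv().apply(np.array(P)-s['tool_pos'])/120
    y=s['ee_rot'][2] if yaw is None else yaw
    t=(r.inv()*R.from_euler('xyz',[180,0,y],degrees=True)).as_rotvec()/np.pi
    print('t',round(s['clock'],2),'pos',s['tool_pos'].round(1),s['ee_rot'].round(1),'row',d.round(3),t.round(3),'f',s['ft_force'].round(1),'op',round(s['opening'],2),'ff',round(s['finger_force'],1))
E
for i in 1 2 3; do :; done
python3 -m pendant '0.94 -0.95 0 0 0 0 1;0.94 -0.95 0 0 0 0 1;0.94 -0.95 0 0 0 0 1;0.94 -0.95 0 0 0 0 1'
python3 -m pendant '0.94 -0.95 0 0 0 0 1;0.94 -0.95 0 0 0 0 1;0.94 -0.95 0 0 0 0 1;0.94 -0.95 0 0 0 0 1'
python3 -m pendant '0.94 -0.95 0 0 0 0 1;0.94 -0.95 0 0 0 0 1;0.94 -0.95 0 0 0 0 1;0.94 -0.95 0 0 0 0 1'
python3 -m pendant '0.94 -0.95 0.9 0 0 0 1;0.94 -0.95 0.9 0 0 0 1;0.94 -0.95 0.9 0 0 0 1;0.94 -0.95 0.9 0 0 0 1;0.94 -0.95 0.9 0 0 -0.067 1;0.94 -0.95 0.9 0 0 -0.067 1;0.94 -0.95 0.9 0 0 -0.067 1'
python3 -c "
from h import *
go([464.5,43,70],31.9)"
```

```text
clock: 0.43
tool_pos: [262.4, -393.1, 230.4]
ee_rot: [-179.9, -0.0, 19.7]
ft_force: [1.1, -0.3, 0.3]
opening: 1.001
finger_force: 0.0
clock: 0.77
tool_pos: [329.9, -247.7, 231.0]
ee_rot: [-180.0, -0.0, 19.8]
ft_force: [-0.1, 0.6, 0.1]
opening: 0.998
finger_force: 0.0
clock: 1.1
tool_pos: [397.5, -102.3, 231.2]
ee_rot: [-180.0, -0.0, 19.8]
ft_force: [0.6, -0.4, -0.1]
opening: 0.998
finger_force: 0.0
clock: 1.68
tool_pos: [463.7, 42.0, 121.6]
ee_rot: [-179.9, 0.2, 32.2]
ft_force: [-0.5, 0.2, 1.1]
opening: 0.999
finger_force: 0.0
t 1.68 pos [463.7  42.  121.6] [-179.9    0.2   32.2] row [ 0.011 -0.002  0.43 ] [-0.001  0.001  0.001] f [-0.5  0.2  1.1] op 1.0 ff 0.0
```

```bash
python3 -m pendant '0.01 0 0.6 0 0 0 1;0.01 0 0.6 0 0 0 1;0.01 0 0.8 0 0 0 0.8;0.01 0 0.9 0 0 0 0.6;0.01 0 0.955 0 0 0 0.6;0.01 0 0.955 0 0 0 0.5;0.01 0 0.955 0 0 0 0.45' 30
python3 - <<'E'
from h import *
for c in("top","side"): snap(c,f"pics/{c}1.png")
t=cv2.imread('pics/top1.png');s=cv2.imread('pics/side1.png')
a=cv2.resize(t[180:270,190:290],(400,360),interpolation=cv2.INTER_CUBIC)
b=cv2.resize(s[150:240,180:280],(400,360),interpolation=cv2.INTER_CUBIC)
cv2.imwrite('pics/g1.png',np.hstack([a,b]))
go([464.5,43,6],31.9)
E
```

```text
clock: 2.27
tool_pos: [466.5, 40.6, 9.4]
ee_rot: [180.0, -0.0, 31.7]
ft_force: [0.6, -0.3, 0.6]
opening: 0.448
finger_force: 0.0
t 2.37 pos [467.2  40.7  10. ] [ 1.799e+02 -1.000e-01  3.180e+01] row [-0.009 -0.028  0.034] [ 0.001 -0.001 -0.001] f [-0.8  0.1  0.6] op 0.45 ff 0.0
```

View pics/g1.png

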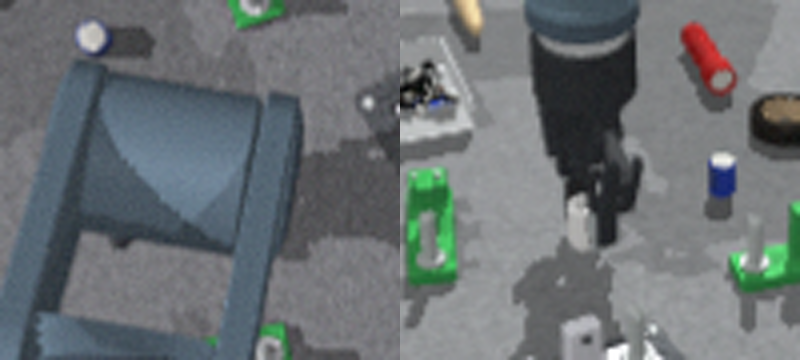

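The left half shows only the arm over the roller. The right half shows the white roller at crop (578,220), between the near finger at (607,200) and the other finger behind it. Closing.

```bash
python3 -m pendant '0 0 0 0 0 0 0.1;0 0 0 0 0 0 0.1;0 0 0 0 0 0 0.1;0 0 0 0 0 0 0.1;0 0 0 0 0 0 0.1;0 0 0 0 0 0 0.1' 30
python3 -c "
from h import *
go([464.5,43,70],31.9);go([464.5,43,70])"
```

```text
clock: 2.87
tool_pos: [467.1, 40.9, 10.1]
ee_rot: [179.9, -0.1, 31.8]
ft_force: [-1.8, -1.0, 5.7]
opening: 0.319
finger_force: 29.2
t 2.87 pos [467.1  40.9  10.1] [ 1.799e+02 -1.000e-01  3.180e+01] row [-0.008 -0.026 -0.499] [ 0.001 -0.001 -0.   ] f [-1.8 -1.   5.7] op 0.32 ff 29.2
t 2.87 pos [467.1  40.9  10.1] [ 1.799e+02 -1.000e-01  3.180e+01] row [-0.008 -0.026 -0.499] [ 0.001 -0.001 -0.   ] f [-1.8 -1.   5.7] op 0.32 ff 29.2
```

Gripped: opening 0.319 is about 27 mm, at 29 N. Lifting and moving over the spindle.

```bash
python3 -m pendant '0 0 -0.4 0 0 0 0.1;0 0 -0.75 0 0 0 0.1;0 0.2 -0.75 0 0 0 0.1;-0.1 0.45 -0.75 0 0 0 0.1;-0.2 0.7 -0.75 0 0 0 0.1;-0.3 0.95 -0.75 0 0 0 0.1'
python3 -c "
from h import *
go([515.5,-111.3,94],31.85)"
```

```text
clock: 3.37
tool_pos: [496.3, -76.0, 100.2]
ee_rot: [179.9, -0.1, 31.9]
ft_force: [-0.6, 1.1, -0.1]
opening: 0.318
finger_force: 29.9
t 3.37 pos [496.3 -76.  100.2] [ 1.799e+02 -1.000e-01  3.190e+01] row [-0.019  0.334  0.052] [ 0.001 -0.001  0.   ] f [-0.6  1.1 -0.1] op 0.32 ff 29.9
```

```bash
python3 -m pendant '-0.02 0.17 0 0 0 0 0.1;-0.02 0.33 0 0 0 0 0.1;-0.02 0.33 0 0 0 0 0.1;-0.02 0.33 0.02 0 0 0 0.1;-0.02 0.33 0.02 0 0 0 0.1'
python3 - <<'E'
from h import *
for c in("top","side"): snap(c,f"pics/{c}2.png")
t=cv2.imread('pics/top2.png');s=cv2.imread('pics/side2.png')
b=cv2.resize(s[180:280,180:280],(600,600),interpolation=cv2.INTER_CUBIC)
cv2.imwrite('pics/g2.png',b)
go([515.5,-111.3,94],31.85)
y=np.radians(31.85);C=np.array([480.6,-133,10])
for n,P in(('tip',C+[40*np.cos(y),40*np.sin(y),58]),('shoulder',C+[40*np.cos(y),40*np.sin(y),16]),('lugtop',C+[0,0,58])):
    print(n,(proj('side',P)[0]+.5-[180,180])*6)
E
```

```text
clock: 3.78
tool_pos: [513.6, -109.0, 96.0]
ee_rot: [-179.9, 0.0, 31.8]
ft_force: [-0.2, 0.7, -0.3]
opening: 0.319
finger_force: 29.9
t 3.88 pos [ 513.6 -108.5   96.1] [-179.9    0.    31.9] row [0.002 0.028 0.017] [-0.  0.  0.] f [ 0.7  0.1 -0.4] op 0.32 ff 29.9
tip [350.53034827 275.46216607]
shoulder [351.56248977 347.55138196]
lugtop [268.11207783 303.91003486]
```

View pics/g2.png

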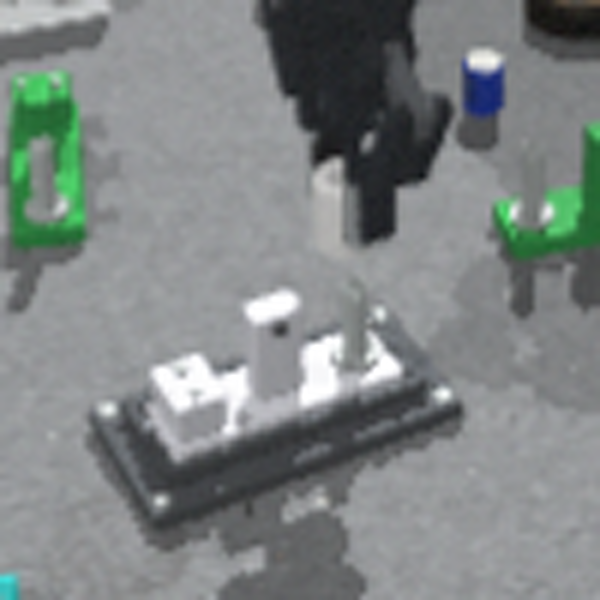

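The picture shows the held roller with its left edge at crop x≈312 and its bottom at about (335,250). The spindle tip is at about (357,282) and the lug top at about (272,305). That is slightly right of and below my prediction, so I'll refine with sub-pixel profiles.

Run:
```python
from h import *
s=cv2.cvtColor(cv2.imread('pics/side2.png'),6);t=cv2.cvtColor(cv2.imread('pics/top0.png'),6)
print('side cols 228..246')
for r in range(206,244): print(r,s[r,228:247])
print('top0 cols 292..312')
for r in range(200,226): print(r,t[r,292:313])
S=lambda a:np.array(a,float)/6+180-.5
T=lambda a:np.array(a,float)/7.2+[225,180]-.5
print(tri('top',[T([597,285])],'side',[S([272,305])]))
st=readout.read_state();p=st['tool_pos'];y=np.radians(31.9)
c=p+[-np.cos(y),-np.sin(y),0];o,_=ray('side',[[256,192]])
v=np.array([c[0]-o[0],c[1]-o[1]]);v/=np.linalg.norm(v);n=np.array([v[1],-v[0]])
for z in(86,95):
    print('roller edges z',z,proj('side',[[*(c[:2]-14*n),z],[*(c[:2]+14*n),z],[*c[:2],z]]))
```

```text
side cols 228..246
206 [155 153 152 118  56  31  70 120 133  70  38  38  36  38  42  42  42  32
  35]
207 [150 151 151 131  79 119 163 172 178  90  38  35  41  41  41  41  36  34
  36]
208 [152 155 152 140 137 175 186 165 164  85  39  41  38  37  40  37  39  35
  37]
209 [156 154 154 138 179 194 173 153 156  87  43  39  35  41  42  39  36  34
  38]
210 [153 155 156 139 185 197 186 165 160 113  62  53  40  40  40  39  37  36
  33]
211 [150 152 151 138 171 196 201 192 189 128 106  81  43  41  39  38  36  52
 120]
212 [145 155 152 143 165 181 185 187 190 128 123  89  48  40  40  35  36  52
 142]
213 [147 153 157 154 167 174 178 177 179 126 123  93  47  34  32  38  31  53
 140]
214 [151 150 157 158 170 173 177 176 174 126 123  90  51  37  37  37  37  55
 139]
215 [151 152 156 159 167 176 178 174 173 128 121 100  54  36  39  35  37  54
 140]
216 [151 149 151 156 168 175 178 174 173 126 122  97  55  38  34  36  35  54
 136]
217 [155 152 150 155 165 174 176 174 172 124 122  90  49  34  37  36  33  54
 141]
218 [156 154 153 157 166 173 174 176 174 126 123 102  55  36  35  31  38  58
 143]
21
[... 4056 characters left out ...]
168 197 194 192 196 189
 148 126 120]
222 [ 71  77  76  71  74  63 154 203 199 195 192 156 129 184 197 195 194 172
 144 123 124]
223 [ 78  75  75  69  76  62  86 189 205 197 194 170 149 168 203 194 172 142
 120 119 125]
224 [ 71  75  79  72  78  77  64 132 204 201 197 194 181 163 174 158 122 119
 120 119 122]
225 [ 74  69  75  70  72  81  68  79 174 202 198 195 196 180 157 158 121 119
 119 123 124]
(array([ 482.23061539, -136.52644868,   70.41764782]), np.float64(1.0195314001665952))
roller edges z 86 [[231.85112875 219.46708177]
 [242.57730392 219.25980576]
 [237.21779373 219.36358059]]
roller edges z 95 [[231.78065954 216.75924363]
 [242.56415854 216.55460254]
 [237.17602467 216.65704514]]
```

Observations from the profiles:
- Side view spindle axis is at column ≈238.9, versus 237.9 predicted.
- The lug triangulates to (482.2, -136.5).
- The held roller matches its prediction within 0.3 px.

So the spindle is about (516.8, -114.3). I'll shift the roller there and start down gently.

```bash
python3 -m pendant '0.005 0.054 0 0 0 0 0.1;0.005 0.054 0.05 0 0 0 0.1;0.005 0.054 0.12 0 0 0 0.1;0.005 0.054 0.18 0 0 0 0.1;0.005 0.054 0.22 0 0 0 0.1;0.005 0.054 0.25 0 0 0 0.1;0.005 0.054 0.25 0 0 0 0.1'
python3 - <<'E'
from h import *
go([517.4,-113.8,36],31.85)
s=snap("side","pics/side3.png");g=cv2.cvtColor(s,cv2.COLOR_RGB2GRAY)
for r in range(222,242): print(r,g[r,228:248])
E
```

```text
clock: 4.47
tool_pos: [517.1, -114.1, 64.7]
ee_rot: [-179.9, 0.1, 31.8]
ft_force: [-0.2, 1.3, -0.9]
opening: 0.321
finger_force: 30.4
t 4.47 pos [ 517.1 -114.1   64.7] [-1.799e+02  1.000e-01  3.180e+01] row [ 0.004 -0.001  0.24 ] [-0.001  0.    -0.   ] f [-0.2  1.3 -0.9] op 0.32 ff 30.4
222 [158 161 156 150 146 147 181 222 202 189 141 117 108  58  38  42  37  36
  35  75]
223 [157 162 155 154 154 155 174 197 189 190 149 129 124  64  39  41  38  37
  30 103]
224 [152 158 155 155 159 159 173 180 174 179 141 128 121  64  36  40  34  37
  37 111]
225 [155 159 155 154 155 156 175 180 177 173 139 130 122  66  38  36  37  33
  36 112]
226 [150 150 152 152 151 156 172 176 176 175 139 127 124  64  36  37  36  32
  36 117]
227 [147 145 151 150 153 157 173 177 174 173 138 128 125  75  41  36  33  36
  35 119]
228 [170 151 152 151 154 155 173 175 176 173 138 127 123  69  43  32  37  39
  39 118]
229 [186 154 150 151 150 156 172 177 175 173 139 133 123  68  38  35  34  38
  38 136]
230 [188 172 156 154 151 154 172 176 175 171 134 131 123  66  38  36  49  66
 108 143]
231 [185 179 158 153 159 156 
[... 227 characters left out ...]
152]
234 [137 146 147 155 141 141 132 123 124 129 134 131 125 104  92 105 105 110
 112 146]
235 [136 148 140 134 122 122 126 112 115 118 123 120 121 185 147 122 109 106
 104 120]
236 [145 145 131 120 111 117 165 245 241 166 123 122 119 189 230 133  97 110
 107 104]
237 [144 146 122 161 242 247 250 253 248 174 132 125 119 170 232 204 112  99
 106 105]
238 [145 144 195 246 253 254 254 243 231 159 133 127 120 186 228 228 164 101
 102 109]
239 [145 145 216 252 254 254 251 202 219 149 134 133 128 228 229 229 240 165
 104 102]
240 [144 144 190 252 251 250 248 173 157 127 122 140 144 208 176 239 249 242
 145 105]
241 [144 147 171 246 247 248 248 238 164 128 128 125 132 151 244 253 253 254
 233 120]
```

The roller's left edge is at 233.6, which puts its centre at column 239.0, on the spindle axis. It is 13 mm down with no force, so it is engaged. Pushing home.

```bash
python3 -m pendant '0 0 0.06 0 0 0 0.1;0 0 0.12 0 0 0 0.1;0 0 0.18 0 0 0 0.1;0 0 0.22 0 0 0 0.1;0 0 0.24 0 0 0 0.1;0 0 0.25 0 0 0 0.1;0 0 0.25 0 0 0 0.1'
python3 -c "
from h import *
go([517.4,-113.8,36],31.85)"
```

```text
clock: 5.1
tool_pos: [517.7, -114.4, 36.2]
ee_rot: [-179.9, 0.1, 31.8]
ft_force: [-2.6, 3.5, 3.6]
opening: 0.317
finger_force: 30.8
t 5.1 pos [ 517.7 -114.4   36.2] [-1.799e+02  1.000e-01  3.180e+01] row [ 0.001 -0.006  0.002] [-0.  0. -0.] f [-2.6  3.5  3.6] op 0.32 ff 30.8
```

```bash
python3 -m pendant '0 0 0.015 0 0 0 0.1;0 0 0.03 0 0 0 0.1;0 0 0.03 0 0 0 0.1'
python3 -m pendant '0 0 -0.02 0 0 0 0.5;0 0 -0.02 0 0 0 0.65;0 0 -0.02 0 0 0 0.7;0 0 -0.02 0 0 0 0.7'
python3 - <<'E'
from h import *
go([517.4,-113.8,36],31.85)
s=snap("side","pics/side4.png")
cv2.imwrite('pics/g4.png',cv2.resize(s[195:275,190:290,::-1],(750,600),interpolation=cv2.INTER_CUBIC))
E
```

```text
clock: 5.35
tool_pos: [518.2, -114.5, 35.6]
ee_rot: [-179.9, 0.0, 31.9]
ft_force: [-12.6, 8.9, 32.2]
opening: 0.317
finger_force: 33.5
clock: 5.68
tool_pos: [518.1, -115.1, 34.8]
ee_rot: [180.0, 0.0, 31.8]
ft_force: [-0.1, 0.6, 0.0]
opening: 0.702
finger_force: 0.0
t 5.68 pos [ 518.1 -115.1   34.8] [180.    0.   31.8] row [ 0.001 -0.013 -0.01 ] [ 0.  0. -0.] f [-0.1  0.6  0. ] op 0.7 ff 0.0
```

View pics/g4.png

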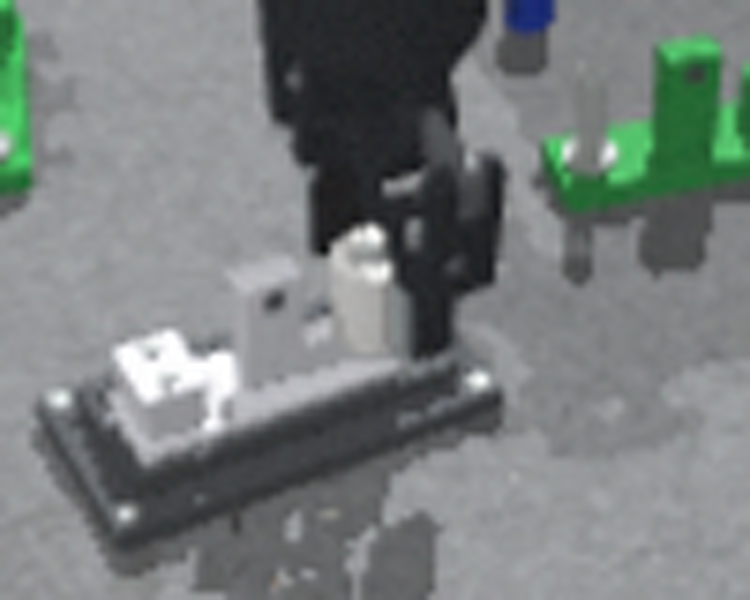

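The roller is seated low on the shoulder (crop 360,290; contact was 32 N) and the fingers are open around it. I'll slide the open fingers straight back along the carrier to the lug and grip it.

```bash
python3 -m pendant '0 0 0 0 0 0 0.7;0 0 0 0 0 0 0.7;-0.15 -0.01 0.02 0 0 0 0.7;-0.3 -0.01 0.02 0 0 0 0.7;-0.34 -0.01 0.02 0 0 0 0.7;-0.34 -0.01 0.02 0 0 0 0.7'
python3 -c "
from h import *
go([482.8,-135.7,32],31.85)"
```

```text
clock: 6.23
tool_pos: [482.0, -135.7, 32.5]
ee_rot: [-180.0, 0.0, 31.7]
ft_force: [-0.2, -0.3, -0.0]
opening: 0.699
finger_force: 0.0
t 6.23 pos [ 482.  -135.7   32.5] [-180.     0.    31.7] row [0.005 0.004 0.004] [-0.     0.    -0.001] f [-0.2 -0.3 -0. ] op 0.7 ff 0.0
```

```bash
python3 -m pendant '0 0 0 0 0 0 0.4;0 0 0 0 0 0 0.2;0 0 0 0 0 0 0.05;0 0 0 0 0 0 0.05;0 0 0 0 0 0 0.05;0 0 0 0 0 0 0.05;0 0 0 0 0 0 0.05;0 0 0 0 0 0 0.05' 80
python3 -m pendant '0 0 -0.08 0 0 0 0.05;0 0 -0.2 0 0 0 0.05;0 0 -0.35 0 0 0 0.05;0 0 -0.5 0 0 0 0.05;0 0 -0.5 0 0 0 0.05'
python3 - <<'E'
from h import *
y=np.radians(5.2)
lens=np.array([709.5,-81.7,178.1]);roll=lens-80*np.array([np.cos(y),np.sin(y),0])
T=roll-40*np.array([np.cos(y),np.sin(y),0])+[0,0,6-19+1];print(roll,T)
go(T,5.2)
E
```

```text
clock: 6.9
tool_pos: [483.2, -134.8, 32.8]
ee_rot: [-180.0, -0.0, 31.8]
ft_force: [1.0, 5.6, 3.5]
opening: 0.153
finger_force: 78.1
clock: 7.32
tool_pos: [484.8, -136.9, 96.1]
ee_rot: [179.7, -0.1, 31.8]
ft_force: [1.9, -0.3, -3.1]
opening: 0.152
finger_force: 78.2
[629.82924811 -88.95060642 178.1       ] [589.99387217 -92.57590962 166.1       ]
t 7.32 pos [ 484.8 -136.9   96.1] [ 1.797e+02 -1.000e-01  3.180e+01] row [ 0.941  0.152 -0.581] [ 0.002 -0.001  0.148] f [ 1.9 -0.3 -3.1] op 0.15 ff 78.2
```

Lug held (13 mm opening, 78 N, carrying about 3 N). Turning and raising first, then moving forward.

```bash
python3 -m pendant '0 0 -0.15 0 0 0.03 0.05;0 0 -0.3 0 0 0.06 0.05;0.1 0.02 -0.45 0 0 0.09 0.05;0.25 0.04 -0.58 0 0 0.12 0.05;0.4 0.07 -0.58 0 0 0.148 0.05;0.55 0.09 -0.58 0 0 0.148 0.05;0.7 0.12 -0.58 0 0 0.148 0.05;0.8 0.13 -0.58 0 0 0.148 0.05;0.88 0.145 -0.58 0 0 0.148 0.05;0.92 0.15 -0.58 0 0 0.148 0.05;0.92 0.15 -0.58 0 0 0.148 0.05;0.92 0.15 -0.58 0 0 0.148 0.05'
python3 - <<'E'
from h import *
go([590,-92.6,166.9],5.2)
a=snap("side","pics/side5.png");b=snap("top","pics/top5.png")
A=cv2.resize(a[150:250,250:365],(460,400),interpolation=cv2.INTER_CUBIC);B=cv2.resize(b[70:170,250:335],(340,400),interpolation=cv2.INTER_CUBIC)
cv2.imwrite('pics/g5.png',np.hstack([A,B])[:,:,::-1])
E
```

```text
clock: 8.32
tool_pos: [585.5, -92.5, 161.6]
ee_rot: [-180.0, 0.1, 5.2]
ft_force: [-0.9, 0.5, -3.2]
opening: 0.156
finger_force: 78.6
t 8.32 pos [585.5 -92.5 161.6] [-1.8e+02  1.0e-01  5.2e+00] row [ 0.037  0.004 -0.044] [-0.  0. -0.] f [-0.9  0.5 -3.2] op 0.16 ff 78.6
```

View pics/g5.png

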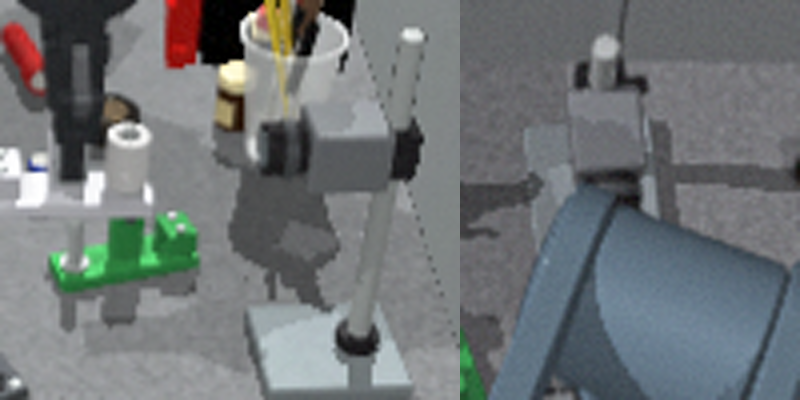

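The side crop shows the roller on the carrier, level, with its middle at about (128,160). The barrel front is at about (267,147), with a clear gap. Applying the small residual move.

```bash
python3 -m pendant '0.02 0.004 -0.025 0 0 0 0.05;0.037 0.004 -0.044 0 0 0 0.05;0.037 0.004 -0.044 0 0 0 0.05;0.037 0.004 -0.044 0 0 0 0.05;0.037 0.004 -0.044 0 0 0 0.05'
python3 - <<'E'
from h import *
go([590,-92.6,166.9],5.2)
s=snap("side","pics/side6.png")
p=proj('side',[[629.8,-89,178.1],[629.8,-89,196.1],[629.8,-89,160.1]]);print(p)
g=cv2.cvtColor(s,cv2.COLOR_RGB2GRAY)
u,v=p[0].round().astype(int)
for r in range(v-10,v+11): print(r,g[r,u-10:u+12])
print(u-10)
E
```

```text
clock: 8.83
tool_pos: [590.6, -92.6, 167.7]
ee_rot: [180.0, -0.0, 5.2]
ft_force: [-0.2, 0.5, -3.6]
opening: 0.15
finger_force: 78.6
t 8.83 pos [590.6 -92.6 167.7] [180.   -0.    5.2] row [-0.005 -0.     0.007] [ 0. -0. -0.] f [-0.2  0.5 -3.6] op 0.15 ff 78.6
[[283.98381928 187.36929164]
 [284.41657533 181.34303081]
 [283.56000029 193.26468849]]
177 [ 45  35  32  50 102 105 106  95  53  37  70 143 149 151 150 152 151 153
 150 152 156 158]
178 [ 34  37  34  77 103 107 107  85 125 129 132 159 147 153 152 153 154 152
 154 153 156 155]
179 [ 35  33  36  77 118 117 197 225 233 208 185 208 208 210 175 143 151 155
 156 156 155 155]
180 [ 34  33  36  63  82 212 241 227 214 173 153 172 177 236 234 193 145 139
 139 140 152 154]
181 [ 40  33  34  45  53 233 246 211 173 135 129 134 129 208 243 213 146 129
 134 130 139 141]
182 [ 38  37  35  33  50 203 243 228 179 132 126 130 173 230 244 214 146 133
 133 133 132 131]
183 [ 48  36  32  26  65 154 202 226 233 230 211 228 239 243 226 176 139 133
 135 133 130 127]
184 [ 71  38  24  16  72 139 155 182 202 211 200 213 216 201 177 149 135 134
 133 134 13
[... 545 characters left out ...]
2 136 128 129
 133 131 130 130]
191 [198 227 231 231 166 150 153 156 158 160 158 156 156 154 150 136 131 130
 133 133 132 131]
192 [220 245 247 246 176 150 155 158 155 165 161 158 156 153 149 133 132 129
 129 131 134 134]
193 [236 246 247 246 207 159 152 156 158 161 163 158 154 152 167 161 136 130
 134 133 134 133]
194 [244 247 247 248 195 153 153 155 157 159 162 159 155 151 218 219 151 129
 130 134 133 133]
195 [246 248 248 248 179 146 146 149 156 157 162 160 147 139 179 238 164 129
 135 135 133 134]
196 [247 248 248 248 179 147 143 142 139 142 136 138 132 139 146 244 169 130
 134 133 132 137]
197 [247 248 247 247 179 145 146 142 142 142 139 140 141 172 244 250 184 134
 135 136 131 133]
274
```

The held roller matches the focus projection: column about 283.8 against 284.0, rim row 181.3 against 181.3. Handing in.

```bash
python3 -m pendant '0 0 0 0 0 0 0.05;0 0 0 0 0 0 0.05;0 0 0 0 0 0 0.05'; python3 -c "
from workcell import ctrl
print(ctrl.hand_in())"
```

```text
clock: 9.13
tool_pos: [590.6, -92.5, 167.5]
ee_rot: [-180.0, 0.0, 5.2]
ft_force: [0.2, -0.3, -3.6]
opening: 0.155
finger_force: 78.6
the job is handed in; nothing more can be done
None
```

I handed the job in at 9.1 s: the roller is on the spindle against its shoulder, and the carrier is held still by its lug in front of the lens. In the side view the roller is within 1 px of the 80 mm point; `hand_in()` returned no verdict.

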